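# Fetch the doming block from behind the tall tools

### The job

Stand all three tall pieces that crowd the doming block in the wooden tray (amber jar, wooden bur block, steel mandrel) upright on the bare steel plate, then take the doming block out and set it in the middle of the black rubber pad. After that, put each of the three tall pieces back in the tray, upright, on the very spot where it stood at the start. Do not tip over any of the tall pieces, and leave the flux dish and the hammer where they are.

Things in the scene. Friction and masses are not known exactly. Their poses are not given: they have to be found in the camera images.
- tray: Fixed wooden tray, 150 (x) by 210 (y) mm, floor 8 mm high; origin at the centre of its underside, +x to its back wall (55 mm high, inner face at x=+55). Other rims 18 mm high. In its frame the doming block stands near (+20,0), the tall pieces near (+20,58), (+20,-58), (-40,0) in any order, on flush 50 mm cork discs. A brass spool (26 across, 18 high, not needed) is near (-45,+72).
- plate: Bare flat steel sheet on the bench, fixed, 120 (x) by 250 (y) mm and 4 mm thick; origin at the centre of its underside. The side area for the three tall pieces.
- pad: Square black rubber pad on the bench, fixed, 110 by 110 mm and 10 mm thick; origin at the centre of its underside. The place for the doming block.
- doming_block: Steel cube of 45 mm, with a round hollow 28 mm wide and 11 mm deep in its top and dark round hollows on its sides; origin at the centre of its underside, z up, sides along its x and y. 0.5 to 0.75 kg. Beside it there is no room for fingers until the tall pieces have been cleared.
- jar: Amber glass jar, round, 46 mm across and 86 mm high, with a black screw cap 42 mm across on top, 110 mm high in all; origin at the centre of its underside, z up. About 0.22 kg. The cap does not come off.
- bur_block: Upright block of light wood, 44 by 44 mm and 108 mm high, with nine small dark holes in its top; origin at the centre of its underside, z up, sides along its x and y. About 0.18 kg.
- mandrel: Upright round steel mandrel: a shaft 32 mm across on a foot 48 mm across and 12 mm high (tapering to the shaft at 16 mm), 108 mm high in all; origin at the centre of its underside, z up. About 0.5 kg.
- flux_dish: White ceramic bowl, 66 mm across and 28 mm high, on the bench beyond the work; origin at the centre of its underside. A bystander, to be left alone.
- hammer: Hammer, 220 mm long, lying on the bench beyond the work, a bystander to be left alone; its origin lies under it on the bench, its x runs from the handle to the head.
Things that resemble listed ones, but are neither listed nor needed, are in the scene too. There is more than one size of the doming_block; the job needs the middle-sized.

How it is judged:
By the outcome, as a careful person would: the job done as asked, in the order asked, and still so for the second after the job is handed in, with the robot touching nothing.
It also fails if it takes over 141 s, if anything falls off the work surface, if the arm or the gripper's body presses on something with over 40 N, if the wrist force passes 120 N, or if a joint passes its speed limit or range.

### The arm

A 6-joint arm with a two-finger parallel gripper is mounted at the origin on the work surface. World frame = base frame: x ahead of the robot, y to its left, z up, the work surface at z = 0. Lengths are in m, angles in rad, forces in N, time in s.
With the tool pointing down it reaches from about 0.35 to 0.775 m from the base axis. Payload 7.3 kg.
Tool frame: the origin (TCP) lies at the centre of the arm's flange, where the gripper is bolted on; the fingertips stand 178 mm ahead of it and the grasp point (between the pads) lies 159 mm ahead of it (tip_extent is the distance from the TCP to the fingertips, in m); z points along the fingers, y is the line along which they close (so a half turn about z gives the same grasp; the last joint's range is limited). The gripper opens to 92 mm and grips with 3 to 60 N. Pads are 19 mm wide; open, the fingers measure 130 mm over their backs; the gripper's body (75 mm by 190 mm) begins 47 mm behind the grasp point.
Start: joints at [-1.294, 0.342, 1.524, -0, 1.275, -0.146], TCP at [0.215, -0.479, 0.405] pointing down, gripper open.
Joint ranges: [-2.53, 2.53], [-0.77, 2.02], [0.04, 2.7], [-1, 4.14], [0.28, 2.66], [-3.11, 3.11]. Speed limits (rad/s): [2.57, 2.57, 3.14, 3.14, 3.14, 3.14].

### API

Orientations are given as [roll, pitch, yaw] about the fixed x, y, z axes, in that order (R = Rz(yaw) Ry(pitch) Rx(roll)).
In Python, from cell import * gives the robot as it stands.
- The arm moves only by the tool arm_command, never from a script. Its arguments are lists of equal length, an entry for each row: "xyz": the shift along the world's x, y, z in mm, a list of three; "spin": the turn about the world's z in degrees. In form: {"xyz": [[tx, ty, tz], ...], "spin": [spin, ...]}. A call has 1 to 20 rows; each row shifts and turns the commanded pose from where the row before left it; what a row does not reach is not made up. A row lasts 1/10 s, in which the tool goes at most 50 mm and 8.59 degrees, less where a joint would pass 70% of its speed; a pose out of reach is approached as far as the arm can. A call with a gripper value outside its range is refused whole. "jaw" is the opening, from -1 (shut) to 1 (fully open), set as the call begins (left out, the last holds). The fingers move at their own pace and stop on an object; "squeeze" is the grip in N (left out, the last holds). Time passes only in rows, so rows that do not move let the fingers close. It gives the time, the measured TCP pose, the force, the opening and the grip force at its end, in the units of the state.
- observe(): the state, without advancing time (a new reading comes with each control period).
- read_camera(name): name is "side" or "top"; returns a dict with "img" (400x640x3 uint8, red, green, blue), "depth" (400x640 float32, m along the optical axis (not along the pixel's ray), 0 where there is no reading), "fx", "fy", "cx", "cy" (pixels), "dist_coeffs" ([k1, k2, p1, p2, k3] as OpenCV has them; the pictures are not rectified), "world_from_camera" (4x4, takes a point from camera to world coordinates). Camera axes: x right, y up, looking along -z (the intrinsics and any distortion apply to the point x, -y, -z); pixel columns grow to the right and rows downward; lengths in m; the calibration is good to about 2 mm. A picture is of the moment at which its call begins.
- hand_in(): hands the job in; it is judged then, once.
The state is a dict: "time": time; "qpos": joint angles; "qvel": joint speeds; "joint_efforts": joint torques, N m; "tool_pos": TCP position; "tool_rot": TCP orientation; "contact_force": force on the tool from outside, world axes, zero at the start; "torque": the same for the moment, N m; "opening": finger opening in m; "grip_force": force on a finger pad.
Only numpy, scipy, OpenCV 4.12 (cv2) and the standard library are available. Lean on these libraries where they do the work, as an engineer would, in place of code of your own. Each camera call takes 0.05 s, during which the arm holds its last target. There are 200 camera calls.

## Working session

There is one attempt and no reset: what is moved stays moved. The work goes in short steps, Python scripts to look and compute and a tool call to move; the robot and the scene stay as the last step left them, time stands still between calls to the robot, and variables do not carry over. Pictures are saved under pics/ and viewed, at most 14 in all, crops included, and the job is handed in when it is done.

Besides the shell and the picture viewer there is one more tool, called by a JSON object that holds its "op" and its "data", one argument or row to a line. arm_command: Moves the arm, as the interface text tells. Its arguments: {"type":"object","properties":{"xyz":{"type":"array","items":{"type":"array","items":{"type":"number"}}},"spin":{"type":"array","items":{"type":"number"}},"jaw":{"type":"number"},"squeeze":{"type":"number"}},"required":["xyz","spin"]}

```bash
mkdir -p pics; ls
cat > h.py <<'E'
from cell import *
import numpy as np, cv2, pickle
def cap(n,tag):
    c=read_camera(n); pickle.dump(c,open(f'{tag}.pkl','wb')); cv2.imwrite(f'pics/{tag}.png',c['img'][:,:,::-1]); return c
def load(tag): return pickle.load(open(f'{tag}.pkl','rb'))
def cloud(c):
    v,u=np.mgrid[0:400,0:640]
    K=np.array([[c['fx'],0,c['cx']],[0,c['fy'],c['cy']],[0,0,1.]])
    p=cv2.undistortPoints(np.stack([u,v],-1).reshape(-1,1,2).astype(np.float64),K,np.array(c['dist_coeffs'],float)).reshape(400,640,2)
    d=c['depth'].astype(float)
    P=np.stack([p[...,0]*d,-p[...,1]*d,-d],-1)
    T=np.array(c['world_from_camera']); W=P@T[:3,:3].T+T[:3,3]
    W[d<=0]=np.nan
    return W
E
python3 - <<'E'
from h import *
for n in('top','side'):
    c=cap(n,n+'0'); print(n,c['fx'],np.round(c['world_from_camera'],3).tolist())
print(observe())
E
```

```text
pics
top 510.6657402766947 [[0.005, 0.997, -0.079, 0.476], [-1.0, 0.006, 0.011, -0.01], [0.011, 0.079, 0.997, 1.219], [0.0, 0.0, 0.0, 1.0]]
side 407.47587577072534 [[0.987, 0.101, -0.126, 0.466], [-0.16, 0.494, -0.855, -0.832], [-0.024, 0.864, 0.504, 0.526], [0.0, 0.0, 0.0, 1.0]]
{'time': 0.1, 'qpos': array([-1.29397739e+00,  3.42638583e-01,  1.52488056e+00, -7.49977956e-06,
        1.27539693e+00, -1.45996924e-01]), 'qvel': array([ 0.00066409, -0.00059935, -0.00108586, -0.00036147,  0.00080912,
        0.00213521]), 'joint_efforts': array([ 1.65676120e-03, -4.32006490e+01, -2.44692779e+01,  7.19185523e-02,
        5.25902468e-02, -6.14501892e-05]), 'tool_pos': array([ 0.21541357, -0.47865023,  0.4041361 ]), 'tool_rot': array([-3.14028227e+00, -1.85433556e-04,  4.22817930e-01]), 'contact_force': array([ 0.06079407, -0.54096683, -0.01205177]), 'torque': array([-0.02793335, -0.00886524,  0.04395915]), 'grip_force': 0.0, 'opening': 0.09161214853869129}
```

View pics/top0.png

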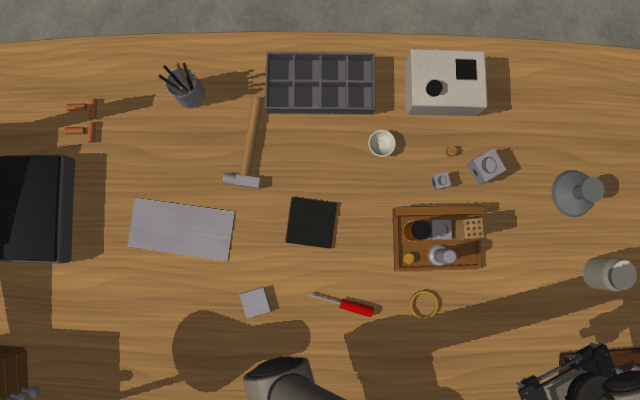

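View pics/side0.png

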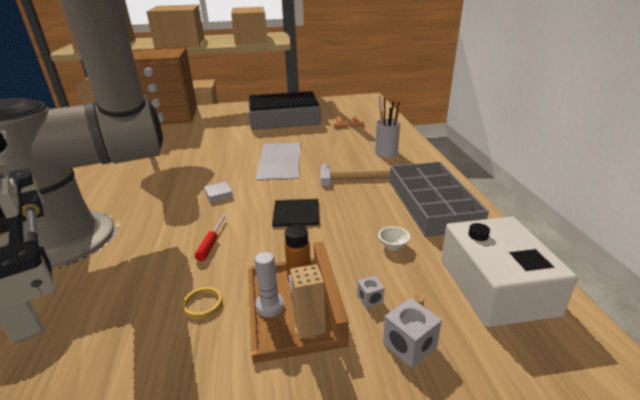

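Top view: tray at (440,238) with jar (420,230), bur block (474,228), mandrel (441,255), spool (408,259), and a steel cube between them at (440,230). Other cubes are a small one at (442,181), a large one at (487,166) and a grey piece at (256,302). The plate is at (182,229), the pad at (312,222), the dish at (382,143) and the hammer at (245,150).

```bash
cat > m.py <<'E'
from h import *
def rect(W,m,name):
    p=W[m]; p=p[np.isfinite(p[:,0])]
    q=(p[:,:2]*1000).astype(np.float32)
    (c,s,a)=cv2.minAreaRect(q); print(name,len(q),'rect c',np.round(c,1),'size',np.round(s,1),'ang',round(a,1),'mean',np.round(q.mean(0),1),'z',np.round(np.nanmedian(p[:,2])*1000,1)); return c,s,a
def box(u0,u1,v0,v1):
    m=np.zeros((400,640),bool); m[v0:v1,u0:u1]=1; return m
E
python3 - <<'E'
from m import *
for n in('top','side'):
    c=load(n+'0'); W=cloud(c); Z=W[...,2]; g=c['img'].astype(int)
    print(n)
    inreg=(W[...,0]>.3)&(W[...,0]<.6)&(W[...,1]>-.45)&(W[...,1]<-.15)
    for lab,zl,zh in(('tall',.1,.135),('mid',.045,.06)):
        m=(inreg&(Z>zl)&(Z<zh)).astype(np.uint8)
        k,L,st,_=cv2.connectedComponentsWithStats(m)
        for i in range(1,k):
            if st[i,4]>12: rect(W,L==i,lab+str(st[i,:4]))
    if n=='top':
        rect(W,box(125,240,190,270)&(g.min(-1)>135),'plate')
        rect(W,box(280,345,190,255)&(g.max(-1)<60),'pad')
        rect(W,box(385,490,200,275)&(Z>.012)&(Z<.025),'tray rims')
        rect(W,box(385,490,200,275)&(Z>.045)&(Z<.06)&(W[...,0]>.5),'back')
        rect(W,box(235,280,280,325)&(Z>.01),'greycube')
        rect(W,box(425,455,170,192)&(Z>.01),'small')
        rect(W,box(462,512,145,190)&(Z>.04),'large')
        rect(W,box(365,398,128,160)&(Z>.012),'dish')
        rect(W,box(270,370,55,110)&(Z>.01),'organiser')
        print('bench z',np.nanmedian(Z[300:310,320:340]), np.nanmedian(Z[270:280,250:300]), np.nanmedian(Z[215:240,150:210]))
        crop=cv2.resize(c['img'][130:290,380:520][:,:,::-1],None,fx=5,fy=3.7,interpolation=cv2.INTER_CUBIC) if 0 else cv2.resize(c['img'][140:280,385:525][:,:,::-1],(600,600),interpolation=cv2.INTER_CUBIC)
        cv2.imwrite('pics/crop0.png',crop)
E
```

```text
top
tall[461 218  23  22] 420 rect c [ 509.3 -357.3] size [44.6 44.2] ang 4.5 mean [ 509.4 -355.4] z 115.5
tall[412 221  19  19] 290 rect c [ 505.5 -241.1] size [40.  39.4] ang 0.8 mean [ 505.7 -240.5] z 117.5
tall[441 250  15  14] 161 rect c [ 447.3 -302.5] size [28.5 29.1] ang 0.1 mean [ 448.6 -301.3] z 115.2
mid[395 205  89  11] 774 rect c [ 553.4 -298.5] size [ 20.7 208.1] ang 1.5 mean [ 553.1 -297.1] z 54.6
mid[431 220  21  20] 298 rect c [ 508.2 -301.7] size [44.1 47.7] ang 0.1 mean [ 507.9 -301.6] z 52.8
mid[455 220   3  20] 34 rect c [ 508.1 -338. ] size [43.9  3.5] ang 1.7 mean [ 508.9 -337.5] z 52.9
plate 1529 rect c [508.1 313.8] size [245.7 118.3] ang 83.0 mean [493.4 275. ] z 3.5
pad 2079 rect c [525.7  -0.8] size [108.3 109.6] ang 82.6 mean [ 5.253e+02 -5.000e-01] z 9.7
tray rims 1035 rect c [ 488.1 -301.2] size [151.  210.2] ang 2.0 mean [ 454.1 -286.6] z 17.5
back 995 rect c [ 531.4 -299.1] size [ 64.6 208.1] ang 1.5 mean [ 545.2 -297.9] z 54.2
greycube 679 rect c [336.3 130.4] size [61.1 61.5] ang 17.4 mean [336.3 130.2] z 19.4
small 265 rect c [ 626.6 -308.8] size [
[... 508 characters left out ...]
1  21] 332 rect c [ 447.9 -306.2] size [30.8 29.9] ang 38.4 mean [ 447.8 -310.7] z 115.0
tall[291 265  34  31] 817 rect c [ 509.2 -360.6] size [44.  44.3] ang 5.1 mean [ 508.8 -366.8] z 116.2
mid[314 242  35  87] 1096 rect c [ 552.4 -301.9] size [ 20.4 209.7] ang 1.4 mean [ 551.9 -319.8] z 55.5
mid[286 260  25  10] 90 rect c [ 503.9 -257.2] size [18.8 44.2] ang 84.0 mean [ 501.9 -258.8] z 55.9
mid[289 275   3  16] 19 rect c [ 486.5 -298.1] size [ 1.7 35.8] ang 0.1 mean [ 486.4 -298.5] z 53.2
mid[259 286  19  12] 128 rect c [ 447.6 -314.3] size [14.4 31. ] ang 89.6 mean [ 448.2 -316.6] z 52.2
mid[293 299  32  24] 213 rect c [ 500.5 -372.4] size [28.9 58.3] ang 52.7 mean [ 507.6 -378.7] z 52.3
```

View pics/crop0.png

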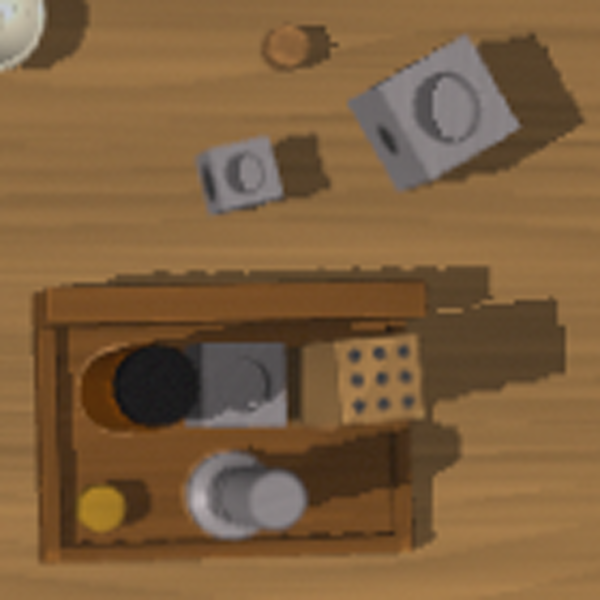

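Steel cube candidates:
- (442,181): small, top at z≈32 mm.
- (487,166): large, top at z≈57 mm.
- (440,230): stands in the tray, 44–48 mm wide, top at z≈53 mm (8 + 45).

The crop confirms that the tray cube, with its round hollow between the jar and the bur block, is the middle-sized one. All heights match the descriptions. I'll start with the jar, closing along x with a high grip.

{"op": "arm_command", "data": {
  "xyz": [
    [12,10,0],
    [24,20,-5],
    [26,21,-5],
    [26,21,-5],
    [26,21,-5],
    [26,21,-5],
    [26,21,-5],
    [26,21,-5],
    [26,21,-5],
    [26,21,-5],
    [26,21,-5],
    [14,12,-5],
    [6,5,-5],
    [0,0,0],
    [0,0,0]
  ],
  "spin": [2,5,6,6,6,6,6,6,6,6,6,5,0,0,0],
  "jaw": 1,
  "squeeze": 25
}}

```text
time: 1.6
tool_pos: [0.505, -0.2429, 0.3447]
tool_rot: [-3.141, -0.0, 1.573]
contact_force: [-0.6, -0.4, -0.1]
opening: 0.0919
grip_force: 0.0
```

{"op": "arm_command", "data": {
  "xyz": [
    [0,0,-10],
    [0,0,-20],
    [0,0,-25],
    [0,0,-25],
    [0,0,-15],
    [0,0,-8],
    [0,0,-3],
    [0,0,0],
    [0,0,0]
  ],
  "spin": [0,0,0,0,0,0,0,0,0]
}}

```text
time: 2.5
tool_pos: [0.5056, -0.2431, 0.2395]
tool_rot: [3.14, 0.001, 1.574]
contact_force: [0.4, -0.8, -0.4]
opening: 0.0918
grip_force: 0.0
```

{"op": "arm_command", "data": {
  "xyz": [
    [0,0,0],
    [0,0,0],
    [0,0,0],
    [0,0,0],
    [0,0,0],
    [0,0,0],
    [0,0,0],
    [0,0,0]
  ],
  "spin": [0,0,0,0,0,0,0,0],
  "jaw": -1,
  "squeeze": 25
}}

```text
time: 3.3
tool_pos: [0.5054, -0.2428, 0.2387]
tool_rot: [3.142, -0.0, 1.575]
contact_force: [0.8, 0.5, 0.6]
opening: 0.0455
grip_force: 25.0
```

{"op": "arm_command", "data": {
  "xyz": [
    [0,0,5],
    [0,0,12],
    [0,0,22],
    [0,0,28],
    [0,0,28],
    [0,0,25],
    [0,0,15],
    [0,0,5],
    [0,0,0]
  ],
  "spin": [0,0,0,0,0,0,0,0,0]
}}

```text
time: 4.2
tool_pos: [0.5053, -0.2427, 0.3797]
tool_rot: [3.14, 0.001, 1.575]
contact_force: [0.2, -0.3, -2.4]
opening: 0.0453
grip_force: 25.0
```

{"op": "arm_command", "data": {
  "xyz": [
    [0,8,0],
    [0,18,0],
    [0,30,0],
    [0,40,0],
    [0,44,0],
    [1,45,0],
    [1,45,0],
    [1,45,0],
    [1,45,0],
    [1,45,0],
    [1,45,0],
    [1,45,0],
    [1,44,0],
    [1,40,0],
    [1,35,0],
    [1,26,0],
    [1,16,0],
    [0,8,0],
    [0,2,0],
    [0,0,0]
  ],
  "spin": [0,0,0,0,0,0,0,0,0,0,0,0,0,0,0,0,0,0,0,0]
}}

```text
time: 6.2
tool_pos: [0.517, 0.3831, 0.3783]
tool_rot: [-3.141, 0.001, 1.575]
contact_force: [0.7, 0.4, -2.0]
opening: 0.0453
grip_force: 25.0
```

Run:
```python
from m import *
print(observe()['tool_pos'])
for n in('top','side'):
    c=cap(n,n+'1'); W=cloud(c); Z=W[...,2]; g=c['img'].astype(int)
    if n=='side':
        rect(W,(W[...,0]>.4)&(W[...,0]<.62)&(W[...,1]>.15)&(W[...,1]<.47)&(abs(Z-.004)<.004)&(g.min(-1)>110),'plate')
        rect(W,(W[...,0]>.44)&(W[...,0]<.6)&(W[...,1]>-.1)&(W[...,1]<.1)&(Z<.02)&(g.max(-1)<60),'pad')
    m=(W[...,1]>-.29)&(W[...,1]<-.18)&(W[...,0]<.55)&(Z<.02)
```

```text
[0.51700914 0.38314409 0.37831568]
plate 1423 rect c [506.7 317.4] size [185.6 300.4] ang 8.3 mean [502.3 309.5] z 4.6
pad 1136 rect c [524.9  -2.7] size [110.9 105. ] ang 82.5 mean [524.1  -9.8] z 10.6
```

View pics/side1.png

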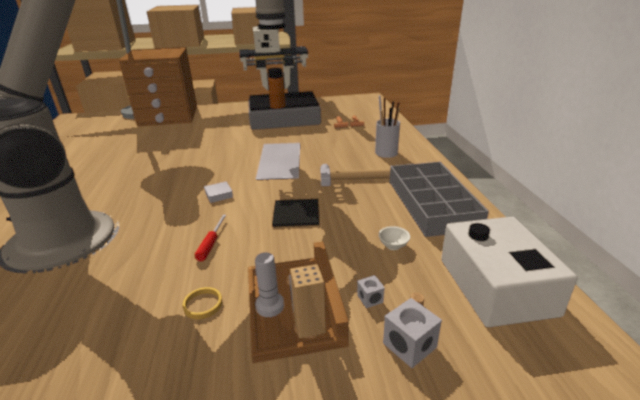

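The side view shows the jar upright in the gripper above the plate. The tray still holds the mandrel (267,285) and the bur block (307,300).

{"op": "arm_command", "data": {
  "xyz": [
    [0,0,-8],
    [0,0,-18],
    [0,0,-25],
    [0,0,-25],
    [0,0,-25],
    [0,0,-18],
    [0,0,-10],
    [0,0,-6],
    [0,0,-4],
    [0,0,-3],
    [0,0,-1],
    [0,0,0],
    [0,0,0]
  ],
  "spin": [0,0,0,0,0,0,0,0,0,0,0,0,0]
}}

```text
time: 7.6
tool_pos: [0.5175, 0.3833, 0.2362]
tool_rot: [3.141, -0.0, 1.575]
contact_force: [0.3, -0.1, -2.4]
opening: 0.0454
grip_force: 25.0
```

{"op": "arm_command", "data": {
  "xyz": [
    [0,0,-1],
    [0,0,-1],
    [0,0,0]
  ],
  "spin": [0,0,0]
}}

```text
time: 7.9
tool_pos: [0.5175, 0.3833, 0.2347]
tool_rot: [3.141, -0.001, 1.575]
contact_force: [-1.1, -0.4, 4.1]
opening: 0.0458
grip_force: 25.0
```

{"op": "arm_command", "data": {
  "xyz": [
    [0,0,0],
    [0,0,0],
    [0,0,0],
    [0,0,0],
    [0,0,0],
    [0,0,0],
    [0,0,0]
  ],
  "spin": [0,0,0,0,0,0,0],
  "jaw": 1
}}

```text
time: 8.6
tool_pos: [0.5174, 0.3832, 0.2337]
tool_rot: [3.142, 0.0, 1.575]
contact_force: [-0.5, -0.1, 0.5]
opening: 0.0912
grip_force: 0.0
```

{"op": "arm_command", "data": {
  "xyz": [
    [0,0,5],
    [0,0,15],
    [0,0,25],
    [0,0,25],
    [0,0,20],
    [0,0,15],
    [0,0,5]
  ],
  "spin": [0,0,0,0,0,0,0]
}}

```text
time: 9.3
tool_pos: [0.5176, 0.3834, 0.3472]
tool_rot: [3.137, -0.003, 1.575]
contact_force: [0.5, 0.1, 0.6]
opening: 0.0918
grip_force: 0.0
```

{"op": "arm_command", "data": {
  "xyz": [
    [0,-8,0],
    [0,-20,0],
    [-3,-35,0],
    [-5,-46,0],
    [-5,-48,0],
    [-5,-48,0],
    [-5,-48,0],
    [-5,-48,0],
    [-5,-48,0],
    [-5,-48,0],
    [-5,-48,0],
    [-5,-48,0],
    [-5,-48,0],
    [-5,-46,0],
    [-5,-40,0],
    [-4,-30,0],
    [-2,-18,0],
    [-1,-9,0],
    [0,-3,0],
    [0,0,0]
  ],
  "spin": [0,0,0,0,0,0,0,0,0,0,0,0,0,0,0,0,0,0,0,0]
}}

```text
time: 11.3
tool_pos: [0.4476, -0.303, 0.3435]
tool_rot: [-3.141, -0.001, 1.575]
contact_force: [-0.1, 0.9, 0.6]
opening: 0.0924
grip_force: 0.0
```

{"op": "arm_command", "data": {
  "xyz": [
    [0,-1,-10],
    [0,0,-20],
    [0,0,-25],
    [0,0,-25],
    [0,0,-14],
    [0,0,-7],
    [0,0,-3],
    [0,0,0],
    [0,0,0]
  ],
  "spin": [0,0,0,0,0,0,0,0,0]
}}

```text
time: 12.2
tool_pos: [0.4477, -0.3047, 0.2405]
tool_rot: [3.14, 0.001, 1.575]
contact_force: [0.5, 0.1, -0.1]
opening: 0.0917
grip_force: 0.0
```

{"op": "arm_command", "data": {
  "xyz": [
    [0,0,0],
    [0,0,0],
    [0,0,0],
    [0,0,0],
    [0,0,0],
    [0,0,0],
    [0,0,0],
    [0,0,0],
    [0,0,0],
    [0,0,0]
  ],
  "spin": [0,0,0,0,0,0,0,0,0,0],
  "jaw": -1,
  "squeeze": 40
}}

```text
time: 13.2
tool_pos: [0.4475, -0.3047, 0.2397]
tool_rot: [3.141, 0.0, 1.575]
contact_force: [1.0, -0.2, -0.1]
opening: 0.0314
grip_force: 40.0
```

{"op": "arm_command", "data": {
  "xyz": [
    [0,0,5],
    [0,0,12],
    [0,0,22],
    [0,0,28],
    [0,0,28],
    [0,0,25],
    [0,0,15],
    [0,0,5],
    [0,0,0]
  ],
  "spin": [0,0,0,0,0,0,0,0,0]
}}

```text
time: 14.1
tool_pos: [0.4473, -0.3046, 0.3804]
tool_rot: [3.141, 0.001, 1.575]
contact_force: [0.3, 0.0, -6.1]
opening: 0.0313
grip_force: 40.0
```

{"op": "arm_command", "data": {
  "xyz": [
    [0,6,0],
    [1,16,0],
    [2,28,0],
    [4,38,0],
    [4,44,0],
    [5,46,0],
    [5,46,0],
    [5,46,0],
    [5,46,0],
    [5,46,0],
    [5,46,0],
    [5,46,0],
    [4,44,0],
    [4,40,0],
    [3,33,0],
    [2,24,0],
    [1,15,0],
    [0,7,0],
    [0,2,0],
    [0,0,0]
  ],
  "spin": [0,0,0,0,0,0,0,0,0,0,0,0,0,0,0,0,0,0,0,0]
}}

```text
time: 16.1
tool_pos: [0.5073, 0.3137, 0.3796]
tool_rot: [-3.141, 0.001, 1.574]
contact_force: [-0.1, -0.4, -4.8]
opening: 0.0312
grip_force: 40.0
```

{"op": "arm_command", "data": {
  "xyz": [
    [0,0,-8],
    [0,0,-18],
    [0,0,-25],
    [0,0,-25],
    [0,0,-25],
    [0,0,-18],
    [0,0,-10],
    [0,0,-6],
    [0,0,-4],
    [0,0,-3],
    [0,0,0],
    [0,0,0]
  ],
  "spin": [0,0,0,0,0,0,0,0,0,0,0,0]
}}

```text
time: 17.3
tool_pos: [0.5076, 0.3143, 0.2383]
tool_rot: [3.141, -0.0, 1.575]
contact_force: [0.7, -0.4, -4.4]
opening: 0.0314
grip_force: 40.0
```

{"op": "arm_command", "data": {
  "xyz": [
    [0,0,-1],
    [0,0,-1],
    [0,0,-1],
    [0,0,0]
  ],
  "spin": [0,0,0,0]
}}

```text
time: 17.7
tool_pos: [0.5075, 0.3143, 0.2357]
tool_rot: [3.141, -0.0, 1.575]
contact_force: [-2.5, -0.7, 4.3]
opening: 0.0315
grip_force: 40.0
```

Touched down; release, rise, and go to the bur block (509, −359, spin +3.5°).

{"op": "arm_command", "data": {
  "xyz": [
    [0,0,0],
    [0,0,0],
    [0,0,0],
    [0,0,0],
    [0,0,0],
    [0,0,0],
    [0,0,0],
    [0,0,0]
  ],
  "spin": [0,0,0,0,0,0,0,0],
  "jaw": 1
}}

```text
time: 18.5
tool_pos: [0.5075, 0.3142, 0.2347]
tool_rot: [3.141, -0.0, 1.575]
contact_force: [0.4, -0.1, -0.5]
opening: 0.0894
grip_force: 0.0
```

{"op": "arm_command", "data": {
  "xyz": [
    [0,0,5],
    [0,0,15],
    [0,0,25],
    [0,0,25],
    [0,0,20],
    [0,0,15],
    [0,0,5]
  ],
  "spin": [0,0,0,0,0,0,0]
}}

```text
time: 19.2
tool_pos: [0.5076, 0.3143, 0.347]
tool_rot: [3.138, -0.001, 1.575]
contact_force: [0.0, 0.1, 0.5]
opening: 0.0919
grip_force: 0.0
```

{"op": "arm_command", "data": {
  "xyz": [
    [0,-8,0],
    [0,-20,0],
    [0,-35,0],
    [0,-46,0],
    [0,-47,0],
    [0,-47,0],
    [0,-47,0],
    [0,-47,0],
    [0,-47,0],
    [0,-47,0],
    [0,-47,0],
    [0,-47,0],
    [0,-47,0],
    [0,-42,0],
    [1,-36,0],
    [1,-28,0],
    [0,-20,0],
    [0,-10,0],
    [0,-5,0],
    [0,0,0]
  ],
  "spin": [0,0,0,0,0,0,0,0,0,1,1,1,1,0.5,0,0,0,0,0,0]
}}

```text
time: 21.2
tool_pos: [0.5092, -0.3587, 0.3441]
tool_rot: [-3.141, -0.001, 1.653]
contact_force: [0.9, 0.2, -0.3]
opening: 0.0915
grip_force: 0.0
```

{"op": "arm_command", "data": {
  "xyz": [
    [0,0,-10],
    [0,0,-20],
    [0,0,-25],
    [0,0,-25],
    [0,0,-14],
    [0,0,-8],
    [0,0,-3],
    [0,0,0],
    [0,0,0]
  ],
  "spin": [0,0,0,0,0,0,0,0,0]
}}

```text
time: 22.1
tool_pos: [0.5097, -0.3589, 0.2408]
tool_rot: [3.14, 0.001, 1.653]
contact_force: [0.1, -0.5, 0.3]
opening: 0.0915
grip_force: 0.0
```

{"op": "arm_command", "data": {
  "xyz": [
    [0,0,0],
    [0,0,0],
    [0,0,0],
    [0,0,0],
    [0,0,0],
    [0,0,0],
    [0,0,0],
    [0,0,0]
  ],
  "spin": [0,0,0,0,0,0,0,0],
  "jaw": -1,
  "squeeze": 25
}}

```text
time: 22.9
tool_pos: [0.5094, -0.3588, 0.2397]
tool_rot: [3.142, -0.0, 1.653]
contact_force: [-0.1, 0.3, 0.1]
opening: 0.0439
grip_force: 25.0
```

{"op": "arm_command", "data": {
  "xyz": [
    [0,0,5],
    [0,0,12],
    [0,0,22],
    [0,0,28],
    [0,0,28],
    [0,0,25],
    [0,0,15],
    [0,0,5],
    [0,0,0]
  ],
  "spin": [0,0,0,0,0,0,0,0,0]
}}

```text
time: 23.8
tool_pos: [0.5094, -0.3587, 0.3807]
tool_rot: [3.14, 0.001, 1.653]
contact_force: [-0.2, 0.1, -2.2]
opening: 0.0437
grip_force: 25.0
```

{"op": "arm_command", "data": {
  "xyz": [
    [0,6,0],
    [0,16,0],
    [0,28,0],
    [0,38,0],
    [0,44,0],
    [-1,45,0],
    [-1,45,0],
    [-1,45,0],
    [-1,45,0],
    [-1,45,0],
    [-1,45,0],
    [-1,44,0],
    [-1,42,0],
    [-1,38,0],
    [-1,31,0],
    [0,23,0],
    [0,14,0],
    [0,7,0],
    [0,2,0],
    [0,0,0]
  ],
  "spin": [0,0,0,0,0,0,0,0,0,0,0,0,0,0,0,0,0,0,0,0]
}}

```text
time: 25.8
tool_pos: [0.4994, 0.2437, 0.3796]
tool_rot: [-3.141, 0.0, 1.653]
contact_force: [1.3, 0.7, -2.3]
opening: 0.0439
grip_force: 25.0
```

{"op": "arm_command", "data": {
  "xyz": [
    [0,0,-8],
    [0,0,-18],
    [0,0,-25],
    [0,0,-25],
    [0,0,-25],
    [0,0,-18],
    [0,0,-10],
    [0,0,-6],
    [0,0,-4],
    [0,0,-3],
    [0,0,0],
    [0,0,0]
  ],
  "spin": [0,0,0,0,0,0,0,0,0,0,0,0]
}}

```text
time: 27.0
tool_pos: [0.4996, 0.2443, 0.2383]
tool_rot: [3.14, -0.0, 1.653]
contact_force: [0.2, 0.5, -2.2]
opening: 0.0442
grip_force: 25.0
```

{"op": "arm_command", "data": {
  "xyz": [
    [0,0,-1],
    [0,0,-1],
    [0,0,-1],
    [0,0,0]
  ],
  "spin": [0,0,0,0]
}}

```text
time: 27.4
tool_pos: [0.4995, 0.2443, 0.2357]
tool_rot: [3.141, -0.0, 1.653]
contact_force: [-2.7, -0.5, 5.1]
opening: 0.0441
grip_force: 25.0
```

{"op": "arm_command", "data": {
  "xyz": [
    [0,0,0],
    [0,0,0],
    [0,0,0],
    [0,0,0],
    [0,0,0],
    [0,0,0],
    [0,0,0]
  ],
  "spin": [0,0,0,0,0,0,0],
  "jaw": 1
}}

```text
time: 28.1
tool_pos: [0.4994, 0.2442, 0.2347]
tool_rot: [3.142, 0.0, 1.653]
contact_force: [0.8, -0.7, -0.4]
opening: 0.0909
grip_force: 0.0
```

{"op": "arm_command", "data": {
  "xyz": [
    [0,0,5],
    [0,0,15],
    [0,0,25],
    [0,0,25],
    [0,0,20],
    [0,0,15],
    [0,0,5]
  ],
  "spin": [0,0,0,0,0,0,0]
}}

```text
time: 28.8
tool_pos: [0.4996, 0.2443, 0.3469]
tool_rot: [3.138, -0.001, 1.653]
contact_force: [0.6, 0.6, -0.1]
opening: 0.0924
grip_force: 0.0
```

{"op": "arm_command", "data": {
  "xyz": [
    [0,-8,0],
    [0,-20,0],
    [0,-35,0],
    [0,-42,0],
    [0,-42,0],
    [0,-42,0],
    [0,-30,0],
    [0,-20,0],
    [0,-10,0],
    [0,-5,0]
  ],
  "spin": [-2,-5,-7,-7,-7,-7,-7,-5,0,0]
}}

```text
time: 29.8
tool_pos: [0.4992, -0.0106, 0.344]
tool_rot: [-3.14, 0.001, 0.833]
contact_force: [0.5, -0.3, -0.2]
opening: 0.0917
grip_force: 0.0
```

Run:
```python
from m import *
for n in('top','side'):
    c=cap(n,n+'2'); W=cloud(c); Z=W[...,2]; print(n)
    m=(W[...,0]>.44)&(W[...,0]<.537)&(W[...,1]>-.38)&(W[...,1]<-.22)
    rect(W,m&(Z>.048)&(Z<.06),'dome'); rect(W,m&(Z>.03)&(Z<.06),'dome all')
    m=(W[...,0]>.43)&(W[...,0]<.6)&(W[...,1]>.18)&(W[...,1]<.47)&(Z>.1)&(Z<.125)
    k,L,st,_=cv2.connectedComponentsWithStats(m.astype(np.uint8))
    for i in range(1,k):
        if st[i,4]>12: rect(W,L==i,'tall')
c=load('top2')['img']; s=load('side2')['img']
a=cv2.resize(c[190:280,120:500],(798,189)); b=cv2.resize(s[120:360,180:500],(540,405))
o=np.zeros((594,798,3),np.uint8); o[:189]=a; o[189:,:540]=b
cv2.imwrite('pics/c2.png',o[:,:,::-1])
```

```text
top
dome 280 rect c [ 508.1 -301.5] size [44.2 47.5] ang 0.2 mean [ 507.9 -301.8] z 52.9
dome all 441 rect c [ 497.1 -273.6] size [ 59.2 120.1] ang 22.7 mean [ 508.1 -300.4] z 50.8
tall 294 rect c [519.7 383.5] size [37.9 43.1] ang 0.1 mean [518.6 381.8] z 113.2
tall 175 rect c [508.1 314.8] size [31.3 30.1] ang 6.0 mean [507.5 313.8] z 110.9
tall 408 rect c [500.2 244.3] size [44.1 44.1] ang 2.9 mean [500.2 243.1] z 111.2
side
dome 422 rect c [ 508.  -303.2] size [44.7 48.8] ang 0.3 mean [ 507.8 -305.6] z 53.5
dome all 763 rect c [ 507.9 -303.6] size [45.1 49.6] ang 0.4 mean [ 507.9 -309.3] z 50.1
tall 82 rect c [519.2 379.9] size [39.3 40.4] ang 9.2 mean [520.  374.4] z 113.6
tall 222 rect c [500.1 269.5] size [ 45.5 104.2] ang 1.4 mean [501.9 252.6] z 110.9
```

View pics/c2.png

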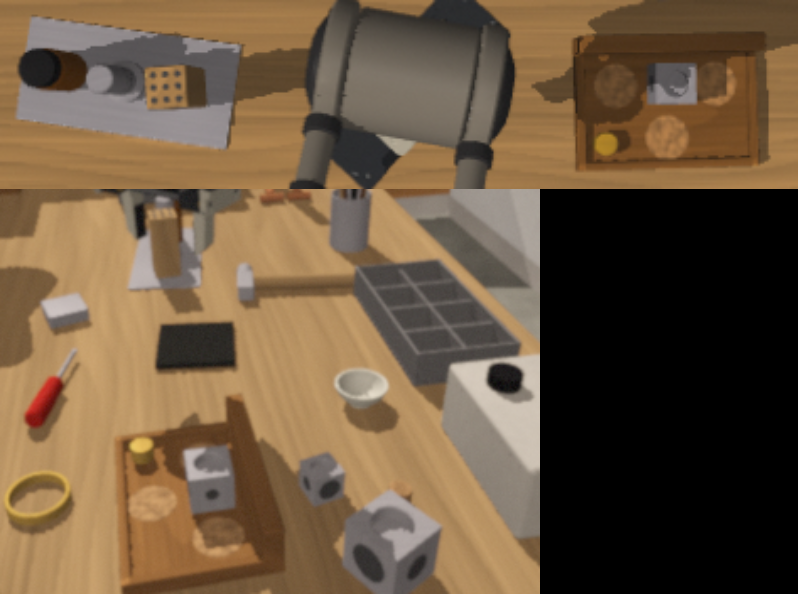

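All three tall pieces stand upright on the plate, at crop pixels (50,70), (110,80) and (168,88). The doming block at (672,84) is free on both sides along y. Next I grasp it, closing along y.

{"op": "arm_command", "data": {
  "xyz": [
    [0,-8,0],
    [1,-20,0],
    [1,-32,0],
    [1,-40,0],
    [2,-42,0],
    [2,-42,0],
    [1,-40,0],
    [1,-32,0],
    [0,-20,0],
    [0,-11,0],
    [0,-4,0],
    [0,0,0]
  ],
  "spin": [-2,-4,-6,-6,-6,-6,-6,-5,-4,-2.4,0,0]
}}

```text
time: 31.1
tool_pos: [0.5086, -0.3002, 0.3446]
tool_rot: [-3.141, 0.0, 0.007]
contact_force: [0.0, -0.2, -0.4]
opening: 0.0917
grip_force: 0.0
```

{"op": "arm_command", "data": {
  "xyz": [
    [0,0,-10],
    [0,0,-20],
    [0,0,-25],
    [0,0,-25],
    [0,0,-25],
    [0,0,-20],
    [0,0,-12],
    [0,0,-7],
    [0,0,-4],
    [0,0,-2],
    [0,0,0],
    [0,0,0]
  ],
  "spin": [0,0,0,0,0,0,0,0,0,0,0,0]
}}

```text
time: 32.3
tool_pos: [0.5086, -0.3009, 0.1955]
tool_rot: [3.141, -0.001, 0.006]
contact_force: [0.2, -0.6, -0.4]
opening: 0.0918
grip_force: 0.0
```

{"op": "arm_command", "data": {
  "xyz": [
    [0,-1,-2],
    [0,0,-2],
    [0,0,0],
    [0,0,0]
  ],
  "spin": [0,0,0,0]
}}

```text
time: 32.7
tool_pos: [0.5084, -0.3018, 0.1907]
tool_rot: [-3.142, 0.0, 0.006]
contact_force: [-0.3, -0.1, -0.3]
opening: 0.0919
grip_force: 0.0
```

{"op": "arm_command", "data": {
  "xyz": [
    [0,0,0],
    [0,0,0],
    [0,0,0],
    [0,0,0],
    [0,0,0],
    [0,0,0],
    [0,0,0],
    [0,0,0],
    [0,0,0]
  ],
  "spin": [0,0,0,0,0,0,0,0,0],
  "jaw": -1,
  "squeeze": 45
}}

```text
time: 33.6
tool_pos: [0.5085, -0.3019, 0.1908]
tool_rot: [3.141, -0.0, 0.006]
contact_force: [-0.6, -2.4, -0.4]
opening: 0.0446
grip_force: 45.0
```

{"op": "arm_command", "data": {
  "xyz": [
    [0,0,4],
    [0,0,8],
    [0,0,16],
    [0,0,22],
    [0,0,22],
    [0,0,22],
    [0,0,16],
    [0,0,8],
    [0,0,2],
    [0,0,0]
  ],
  "spin": [0,0,0,0,0,0,0,0,0,0]
}}

```text
time: 34.6
tool_pos: [0.5082, -0.3016, 0.3102]
tool_rot: [-3.141, 0.001, 0.006]
contact_force: [-0.3, -0.1, -7.2]
opening: 0.0448
grip_force: 45.0
```

{"op": "arm_command", "data": {
  "xyz": [
    [0,5,0],
    [0,12,0],
    [1,22,0],
    [2,32,0],
    [3,38,0],
    [3,38,0],
    [3,38,0],
    [3,36,0],
    [2,30,0],
    [0,22,0],
    [0,14,0],
    [0,8,0],
    [0,4,0],
    [0,1,0],
    [0,0,0]
  ],
  "spin": [0,0,-0.5,-1,-1,-1,-1,-1,-1,-0.5,-0.5,0,0,0,0]
}}

```text
time: 36.1
tool_pos: [0.5254, -0.0022, 0.3106]
tool_rot: [3.141, 0.0, -0.126]
contact_force: [0.4, 0.4, -6.2]
opening: 0.0447
grip_force: 45.0
```

{"op": "arm_command", "data": {
  "xyz": [
    [0,0,-6],
    [0,0,-14],
    [0,0,-22],
    [0,0,-24],
    [0,0,-20],
    [0,0,-12],
    [0,0,-7],
    [0,0,-5],
    [0,0,-3],
    [0,0,0],
    [0,0,0]
  ],
  "spin": [0,0,0,0,0,0,0,0,0,0,0]
}}

```text
time: 37.2
tool_pos: [0.5257, -0.0018, 0.1983]
tool_rot: [3.141, -0.001, -0.125]
contact_force: [-0.3, -0.1, -5.5]
opening: 0.0447
grip_force: 45.0
```

{"op": "arm_command", "data": {
  "xyz": [
    [0,0,-2],
    [0,0,-2],
    [0,0,-1],
    [0,0,0]
  ],
  "spin": [0,0,0,0]
}}

```text
time: 37.6
tool_pos: [0.5255, -0.0018, 0.1928]
tool_rot: [3.142, -0.0, -0.125]
contact_force: [0.4, 0.3, -4.5]
opening: 0.0449
grip_force: 45.0
```

{"op": "arm_command", "data": {
  "xyz": [
    [0,0,-1],
    [0,0,0]
  ],
  "spin": [0,0]
}}

```text
time: 37.8
tool_pos: [0.5254, -0.0017, 0.1928]
tool_rot: [3.141, -0.0, -0.125]
contact_force: [-4.0, -0.2, 5.3]
opening: 0.045
grip_force: 45.0
```

{"op": "arm_command", "data": {
  "xyz": [
    [0,0,0],
    [0,0,0],
    [0,0,0],
    [0,0,0],
    [0,0,0],
    [0,0,0],
    [0,0,0]
  ],
  "spin": [0,0,0,0,0,0,0],
  "jaw": 1
}}

```text
time: 38.5
tool_pos: [0.5254, -0.0018, 0.1917]
tool_rot: [3.141, 0.0, -0.125]
contact_force: [0.2, -0.2, 0.9]
opening: 0.0908
grip_force: 0.0
```

{"op": "arm_command", "data": {
  "xyz": [
    [0,0,5],
    [0,0,15],
    [0,0,25],
    [0,0,28],
    [0,0,28],
    [0,0,25],
    [0,0,15],
    [0,0,8],
    [0,0,3]
  ],
  "spin": [0,0,0,0,0,0,0,0,0]
}}

```text
time: 39.4
tool_pos: [0.5254, -0.0017, 0.3445]
tool_rot: [3.142, -0.001, -0.125]
contact_force: [-0.1, 0.1, -0.8]
opening: 0.0917
grip_force: 0.0
```

{"op": "arm_command", "data": {
  "xyz": [
    [0,4,0],
    [-1,10,0],
    [-2,16,0],
    [-2,20,0],
    [-2,22,0],
    [-3,24,0],
    [-3,24,0],
    [-3,24,0],
    [-3,24,0],
    [-3,24,0],
    [-2,22,0],
    [-2,17,0],
    [0,10,0],
    [0,4,0],
    [0,1,0],
    [0,0,0]
  ],
  "spin": [3,6,8,8,8,8,8,8,8,8,8,8,8,4.9,0,0]
}}

```text
time: 41.0
tool_pos: [0.4993, 0.2442, 0.343]
tool_rot: [-3.14, 0.0, 1.651]
contact_force: [0.7, 0.2, 0.2]
opening: 0.0918
grip_force: 0.0
```

Run:
```python
from m import *
for n in('top','side'):
    c=cap(n,n+'3'); W=cloud(c); Z=W[...,2]; print(n)
    m=(abs(W[...,0]-.525)<.06)&(abs(W[...,1])<.06)
    rect(W,m&(Z>.049)&(Z<.062),'dome'); 
    g=c['img'].astype(int)
    rect(W,(abs(W[...,0]-.525)<.09)&(abs(W[...,1])<.09)&(Z<.02)&(g.max(-1)<60),'pad')
```

```text
top
dome 258 rect c [ 5.262e+02 -4.000e-01] size [44.8 45. ] ang 82.8 mean [ 5.259e+02 -5.000e-01] z 54.2
pad 1673 rect c [ 5.255e+02 -3.000e-01] size [108.7 109.6] ang 82.7 mean [ 5.249e+02 -4.000e-01] z 9.7
side
dome 190 rect c [524.6  -1.8] size [48.5 42.9] ang 83.1 mean [524.1  -5.1] z 55.1
pad 794 rect c [523.8  -5.8] size [107.  105.8] ang 82.3 mean [522.9 -20. ] z 10.6
```

The block sits within 1 mm of the pad's centre. Returning the bur block.

{"op": "arm_command", "data": {
  "xyz": [
    [0,0,-10],
    [0,0,-20],
    [0,0,-25],
    [0,0,-25],
    [0,0,-14],
    [0,0,-8],
    [0,0,-4],
    [0,0,0],
    [0,0,0]
  ],
  "spin": [0,0,0,0,0,0,0,0,0]
}}

```text
time: 42.0
tool_pos: [0.4997, 0.2443, 0.2384]
tool_rot: [3.14, -0.0, 1.653]
contact_force: [0.2, -0.2, 0.1]
opening: 0.0919
grip_force: 0.0
```

{"op": "arm_command", "data": {
  "xyz": [
    [0,0,0],
    [0,0,0],
    [0,0,0],
    [0,0,0],
    [0,0,0],
    [0,0,0],
    [0,0,0],
    [0,0,0]
  ],
  "spin": [0,0,0,0,0,0,0,0],
  "jaw": -1,
  "squeeze": 25
}}

```text
time: 42.8
tool_pos: [0.4995, 0.2443, 0.2377]
tool_rot: [3.141, 0.0, 1.653]
contact_force: [0.9, 0.8, 0.2]
opening: 0.0436
grip_force: 25.0
```

{"op": "arm_command", "data": {
  "xyz": [
    [0,0,5],
    [0,0,12],
    [0,0,22],
    [0,0,28],
    [0,0,28],
    [0,0,25],
    [0,0,15],
    [0,0,5],
    [0,0,0]
  ],
  "spin": [0,0,0,0,0,0,0,0,0]
}}

```text
time: 43.7
tool_pos: [0.4993, 0.2442, 0.3786]
tool_rot: [3.14, -0.0, 1.653]
contact_force: [0.2, -0.6, -2.7]
opening: 0.0443
grip_force: 25.0
```

{"op": "arm_command", "data": {
  "xyz": [
    [0,-6,0],
    [0,-16,0],
    [0,-28,0],
    [0,-38,0],
    [0,-44,0],
    [1,-45,0],
    [1,-45,0],
    [1,-45,0],
    [1,-45,0],
    [1,-45,0],
    [1,-45,0],
    [1,-44,0],
    [1,-42,0],
    [1,-38,0],
    [1,-31,0],
    [0,-23,0],
    [0,-14,0],
    [0,-7,0],
    [0,-2,0],
    [0,0,0]
  ],
  "spin": [0,0,0,0,0,0,0,0,0,0,0,0,0,0,0,0,0,0,0,0]
}}

```text
time: 45.7
tool_pos: [0.5094, -0.3582, 0.3776]
tool_rot: [-3.141, -0.001, 1.654]
contact_force: [0.4, 0.7, -2.6]
opening: 0.0438
grip_force: 25.0
```

{"op": "arm_command", "data": {
  "xyz": [
    [0,0,-8],
    [0,0,-18],
    [0,0,-25],
    [0,0,-25],
    [0,0,-25],
    [0,0,-15],
    [0,0,-8],
    [0,0,-5],
    [0,0,-4],
    [0,0,0],
    [0,0,0]
  ],
  "spin": [0,0,0,0,0,0,0,0,0,0,0]
}}

```text
time: 46.8
tool_pos: [0.5096, -0.3588, 0.2454]
tool_rot: [3.141, 0.001, 1.653]
contact_force: [0.5, 0.0, -0.9]
opening: 0.0437
grip_force: 25.0
```

{"op": "arm_command", "data": {
  "xyz": [
    [0,0,-1],
    [0,0,-1],
    [0,0,-1],
    [0,0,0]
  ],
  "spin": [0,0,0,0]
}}

```text
time: 47.2
tool_pos: [0.5094, -0.3588, 0.2418]
tool_rot: [3.141, 0.0, 1.653]
contact_force: [0.5, 0.3, -2.2]
opening: 0.0437
grip_force: 25.0
```

{"op": "arm_command", "data": {
  "xyz": [
    [0,0,-1],
    [0,0,0]
  ],
  "spin": [0,0]
}}

```text
time: 47.4
tool_pos: [0.5094, -0.3588, 0.2417]
tool_rot: [3.141, 0.0, 1.653]
contact_force: [-1.5, 1.5, 4.6]
opening: 0.044
grip_force: 25.0
```

{"op": "arm_command", "data": {
  "xyz": [
    [0,0,0],
    [0,0,0],
    [0,0,0],
    [0,0,0],
    [0,0,0],
    [0,0,0],
    [0,0,0]
  ],
  "spin": [0,0,0,0,0,0,0],
  "jaw": 1
}}

```text
time: 48.1
tool_pos: [0.5094, -0.3588, 0.2407]
tool_rot: [3.142, 0.0, 1.653]
contact_force: [-0.0, -0.1, -0.3]
opening: 0.0913
grip_force: 0.0
```

{"op": "arm_command", "data": {
  "xyz": [
    [0,0,5],
    [0,0,15],
    [0,0,25],
    [0,0,25],
    [0,0,20],
    [0,0,10],
    [0,0,3]
  ],
  "spin": [0,0,0,0,0,0,0]
}}

```text
time: 48.8
tool_pos: [0.5095, -0.3588, 0.3451]
tool_rot: [3.14, 0.002, 1.653]
contact_force: [-0.1, -0.0, -0.9]
opening: 0.0917
grip_force: 0.0
```

{"op": "arm_command", "data": {
  "xyz": [
    [0,8,0],
    [0,20,0],
    [0,35,0],
    [0,46,0],
    [0,47,0],
    [0,47,0],
    [0,47,0],
    [0,47,0],
    [0,47,0],
    [0,47,0],
    [0,47,0],
    [0,47,0],
    [0,47,0],
    [0,42,0],
    [-1,36,0],
    [-1,28,0],
    [0,20,0],
    [0,10,0],
    [0,5,0],
    [0,0,0]
  ],
  "spin": [0,0,0,0,0,0,0,0,0,-1,-1,-1,-1,-0.5,0,0,0,0,0,0]
}}

```text
time: 50.8
tool_pos: [0.5073, 0.3142, 0.3431]
tool_rot: [-3.141, 0.001, 1.575]
contact_force: [0.2, 0.1, 0.5]
opening: 0.0919
grip_force: 0.0
```

Over the mandrel; grasp as before.

{"op": "arm_command", "data": {
  "xyz": [
    [0,0,-10],
    [0,0,-20],
    [0,0,-25],
    [0,0,-25],
    [0,0,-14],
    [0,0,-8],
    [0,0,-4],
    [0,0,0],
    [0,0,0]
  ],
  "spin": [0,0,0,0,0,0,0,0,0]
}}

```text
time: 51.7
tool_pos: [0.5077, 0.3143, 0.2386]
tool_rot: [3.14, -0.001, 1.575]
contact_force: [-0.4, 0.6, 0.2]
opening: 0.092
grip_force: 0.0
```

{"op": "arm_command", "data": {
  "xyz": [
    [0,0,0],
    [0,0,0],
    [0,0,0],
    [0,0,0],
    [0,0,0],
    [0,0,0],
    [0,0,0],
    [0,0,0],
    [0,0,0],
    [0,0,0]
  ],
  "spin": [0,0,0,0,0,0,0,0,0,0],
  "jaw": -1,
  "squeeze": 40
}}

```text
time: 52.7
tool_pos: [0.5075, 0.3142, 0.2377]
tool_rot: [3.141, -0.0, 1.575]
contact_force: [-0.2, 0.2, -1.1]
opening: 0.0315
grip_force: 40.0
```

{"op": "arm_command", "data": {
  "xyz": [
    [0,0,5],
    [0,0,12],
    [0,0,22],
    [0,0,28],
    [0,0,28],
    [0,0,25],
    [0,0,15],
    [0,0,5],
    [0,0,0]
  ],
  "spin": [0,0,0,0,0,0,0,0,0]
}}

```text
time: 53.6
tool_pos: [0.5073, 0.3142, 0.3784]
tool_rot: [3.141, -0.0, 1.575]
contact_force: [0.0, -0.2, -4.8]
opening: 0.0315
grip_force: 40.0
```

{"op": "arm_command", "data": {
  "xyz": [
    [0,-6,0],
    [-1,-16,0],
    [-2,-28,0],
    [-4,-38,0],
    [-4,-44,0],
    [-5,-46,0],
    [-5,-46,0],
    [-5,-46,0],
    [-5,-46,0],
    [-5,-46,0],
    [-5,-46,0],
    [-5,-46,0],
    [-4,-44,0],
    [-4,-40,0],
    [-3,-33,0],
    [-2,-24,0],
    [-1,-15,0],
    [0,-7,0],
    [0,-2,0],
    [0,0,0]
  ],
  "spin": [0,0,0,0,0,0,0,0,0,0,0,0,0,0,0,0,0,0,0,0]
}}

```text
time: 55.6
tool_pos: [0.4474, -0.3041, 0.3776]
tool_rot: [-3.141, -0.001, 1.575]
contact_force: [-0.1, -0.7, -4.5]
opening: 0.031
grip_force: 40.0
```

{"op": "arm_command", "data": {
  "xyz": [
    [0,0,-8],
    [0,0,-18],
    [0,0,-25],
    [0,0,-25],
    [0,0,-25],
    [0,0,-15],
    [0,0,-8],
    [0,0,-4],
    [0,0,-3],
    [0,0,0],
    [0,0,0]
  ],
  "spin": [0,0,0,0,0,0,0,0,0,0,0]
}}

```text
time: 56.7
tool_pos: [0.4476, -0.3049, 0.2474]
tool_rot: [3.141, 0.001, 1.575]
contact_force: [0.1, -0.0, -5.2]
opening: 0.0314
grip_force: 40.0
```

{"op": "arm_command", "data": {
  "xyz": [
    [0,0,-2],
    [0,0,-1],
    [0,0,-1],
    [0,0,-1],
    [0,0,-1],
    [0,0,0],
    [0,0,0]
  ],
  "spin": [0,0,0,0,0,0,0]
}}

```text
time: 57.4
tool_pos: [0.4474, -0.3047, 0.2417]
tool_rot: [3.141, 0.001, 1.575]
contact_force: [-2.6, 2.4, 6.3]
opening: 0.0312
grip_force: 40.0
```

{"op": "arm_command", "data": {
  "xyz": [
    [0,0,0],
    [0,0,0],
    [0,0,0],
    [0,0,0],
    [0,0,0],
    [0,0,0],
    [0,0,0],
    [0,0,0]
  ],
  "spin": [0,0,0,0,0,0,0,0],
  "jaw": 1
}}

```text
time: 58.2
tool_pos: [0.4474, -0.3048, 0.2407]
tool_rot: [3.142, -0.0, 1.575]
contact_force: [0.2, 0.5, 0.1]
opening: 0.0896
grip_force: 0.0
```

{"op": "arm_command", "data": {
  "xyz": [
    [0,0,5],
    [0,0,15],
    [0,0,25],
    [0,0,25],
    [0,0,20],
    [0,0,10],
    [0,0,3]
  ],
  "spin": [0,0,0,0,0,0,0]
}}

```text
time: 58.9
tool_pos: [0.4475, -0.3048, 0.3449]
tool_rot: [3.14, 0.001, 1.575]
contact_force: [0.2, -0.2, -0.4]
opening: 0.0922
grip_force: 0.0
```

{"op": "arm_command", "data": {
  "xyz": [
    [0,8,0],
    [0,20,0],
    [3,35,0],
    [5,46,0],
    [5,48,0],
    [5,48,0],
    [5,48,0],
    [5,48,0],
    [5,48,0],
    [5,48,0],
    [5,48,0],
    [5,48,0],
    [5,48,0],
    [5,46,0],
    [5,40,0],
    [4,30,0],
    [2,18,0],
    [1,9,0],
    [0,4,0],
    [0,0,0]
  ],
  "spin": [0,0,0,0,0,0,0,0,0,0,0,0,0,0,0,0,0,0,0,0]
}}

```text
time: 60.9
tool_pos: [0.5168, 0.3833, 0.3432]
tool_rot: [-3.141, 0.001, 1.575]
contact_force: [0.6, -0.1, -0.2]
opening: 0.0918
grip_force: 0.0
```

{"op": "arm_command", "data": {
  "xyz": [
    [0,0,-10],
    [0,0,-20],
    [0,0,-25],
    [0,0,-25],
    [0,0,-14],
    [0,0,-8],
    [0,0,-4],
    [0,0,0],
    [0,0,0]
  ],
  "spin": [0,0,0,0,0,0,0,0,0]
}}

```text
time: 61.8
tool_pos: [0.5177, 0.3834, 0.2387]
tool_rot: [3.14, -0.001, 1.575]
contact_force: [0.1, 0.7, 0.5]
opening: 0.0916
grip_force: 0.0
```

{"op": "arm_command", "data": {
  "xyz": [
    [0,0,0],
    [0,0,0],
    [0,0,0],
    [0,0,0],
    [0,0,0],
    [0,0,0],
    [0,0,0],
    [0,0,0]
  ],
  "spin": [0,0,0,0,0,0,0,0],
  "jaw": -1,
  "squeeze": 25
}}

```text
time: 62.6
tool_pos: [0.5175, 0.3832, 0.2377]
tool_rot: [3.141, 0.0, 1.575]
contact_force: [-0.0, 0.5, 0.4]
opening: 0.0452
grip_force: 25.0
```

{"op": "arm_command", "data": {
  "xyz": [
    [0,0,5],
    [0,0,12],
    [0,0,22],
    [0,0,28],
    [0,0,28],
    [0,0,25],
    [0,0,15],
    [0,0,5],
    [0,0,0]
  ],
  "spin": [0,0,0,0,0,0,0,0,0]
}}

```text
time: 63.5
tool_pos: [0.5173, 0.3832, 0.3788]
tool_rot: [3.14, -0.001, 1.575]
contact_force: [-0.2, -0.2, -2.5]
opening: 0.0453
grip_force: 25.0
```

{"op": "arm_command", "data": {
  "xyz": [
    [0,-8,0],
    [0,-18,0],
    [0,-30,0],
    [-1,-40,0],
    [-1,-44,0],
    [-1,-45,0],
    [-1,-45,0],
    [-1,-45,0],
    [-1,-45,0],
    [-1,-45,0],
    [-1,-45,0],
    [-1,-45,0],
    [-1,-44,0],
    [-1,-40,0],
    [-1,-35,0],
    [0,-26,0],
    [0,-16,0],
    [0,-8,0],
    [0,-2,0],
    [0,0,0]
  ],
  "spin": [0,0,0,0,0,0,0,0,0,0,0,0,0,0,0,0,0,0,0,0]
}}

```text
time: 65.5
tool_pos: [0.5055, -0.242, 0.3775]
tool_rot: [-3.141, -0.001, 1.575]
contact_force: [1.0, -0.5, -1.9]
opening: 0.045
grip_force: 25.0
```

{"op": "arm_command", "data": {
  "xyz": [
    [0,0,-8],
    [0,0,-18],
    [0,0,-25],
    [0,0,-25],
    [0,0,-25],
    [0,0,-15],
    [0,0,-8],
    [0,0,-4],
    [0,0,-3],
    [0,0,0],
    [0,0,0]
  ],
  "spin": [0,0,0,0,0,0,0,0,0,0,0]
}}

```text
time: 66.6
tool_pos: [0.5056, -0.2428, 0.2474]
tool_rot: [3.14, 0.001, 1.575]
contact_force: [0.4, -0.4, -2.0]
opening: 0.0454
grip_force: 25.0
```

{"op": "arm_command", "data": {
  "xyz": [
    [0,0,-2],
    [0,0,-1],
    [0,0,-1],
    [0,0,-1],
    [0,0,-1],
    [0,0,0],
    [0,0,0]
  ],
  "spin": [0,0,0,0,0,0,0]
}}

```text
time: 67.3
tool_pos: [0.5054, -0.2428, 0.2416]
tool_rot: [3.141, 0.0, 1.575]
contact_force: [-0.4, 1.4, 6.6]
opening: 0.0453
grip_force: 25.0
```

{"op": "arm_command", "data": {
  "xyz": [
    [0,0,0],
    [0,0,0],
    [0,0,0],
    [0,0,0],
    [0,0,0],
    [0,0,0],
    [0,0,0]
  ],
  "spin": [0,0,0,0,0,0,0],
  "jaw": 1
}}

```text
time: 68.0
tool_pos: [0.5054, -0.2428, 0.2407]
tool_rot: [3.142, -0.0, 1.575]
contact_force: [0.5, 0.8, -0.4]
opening: 0.0912
grip_force: 0.0
```

{"op": "arm_command", "data": {
  "xyz": [
    [0,0,5],
    [0,0,15],
    [0,0,25],
    [0,0,25],
    [0,0,25],
    [0,0,20],
    [0,0,15],
    [0,0,8],
    [0,0,3]
  ],
  "spin": [0,0,0,0,0,0,0,0,0]
}}

```text
time: 68.9
tool_pos: [0.5054, -0.2427, 0.3827]
tool_rot: [3.14, 0.001, 1.575]
contact_force: [0.9, 0.9, 0.7]
opening: 0.0913
grip_force: 0.0
```

{"op": "arm_command", "data": {
  "xyz": [
    [0,8,0],
    [-3,20,0],
    [-3,35,0],
    [-3,45,0],
    [-3,45,0],
    [-3,45,0],
    [-3,45,0],
    [-3,45,0],
    [-3,45,0],
    [0,40,0],
    [0,25,0],
    [0,12,0],
    [0,4,0],
    [0,0,0],
    [0,0,0]
  ],
  "spin": [0,0,0,0,0,0,0,0,0,0,0,0,0,0,0]
}}

```text
time: 70.4
tool_pos: [0.4816, 0.1702, 0.3815]
tool_rot: [-3.141, 0.0, 1.574]
contact_force: [0.1, -0.6, -0.7]
opening: 0.0917
grip_force: 0.0
```

Run:
```python
from m import *
for n in('top','side'):
    for t in(0,4):
        c=cap(n,n+'4') if t else load(n+'0'); W=cloud(c); Z=W[...,2]; print(n,t)
        for nm,x,y,r in(('bur',.509,-.359,.04),('jar',.5055,-.243,.035),('man',.4477,-.3045,.03)):
            rect(W,(abs(W[...,0]-x)<r)&(abs(W[...,1]-y)<r)&(Z>.1)&(Z<.135),nm)
    if n=='top': 
        rect(W,(abs(W[...,0]-.525)<.06)&(abs(W[...,1])<.06)&(Z>.049)&(Z<.062),'dome')
        a=c['img']
```

```text
top 0
bur 420 rect c [ 509.3 -357.3] size [44.6 44.2] ang 4.5 mean [ 509.4 -355.4] z 115.5
jar 290 rect c [ 505.5 -241.1] size [40.  39.4] ang 0.8 mean [ 505.7 -240.5] z 117.5
man 161 rect c [ 447.3 -302.5] size [28.5 29.1] ang 0.1 mean [ 448.6 -301.3] z 115.2
top 4
bur 424 rect c [ 509.5 -357. ] size [44.4 45.4] ang 3.5 mean [ 509.5 -355.4] z 115.6
jar 292 rect c [ 505.8 -241.1] size [40.  38.8] ang 45.7 mean [ 505.8 -240.1] z 117.6
man 161 rect c [ 447.4 -302.2] size [29.  28.7] ang 87.8 mean [ 448.5 -301.5] z 114.7
dome 263 rect c [ 5.263e+02 -3.000e-01] size [44.9 45.4] ang 82.9 mean [ 5.262e+02 -3.000e-01] z 54.4
side 0
bur 817 rect c [ 509.2 -360.6] size [44.  44.3] ang 5.1 mean [ 508.8 -366.8] z 116.2
jar 445 rect c [ 505.7 -244.2] size [42.6 40.5] ang 75.7 mean [ 505.1 -250.8] z 117.7
man 332 rect c [ 447.9 -306.2] size [30.8 29.9] ang 38.4 mean [ 447.8 -310.7] z 115.0
side 4
bur 819 rect c [ 509.3 -360.4] size [44.1 45.3] ang 5.8 mean [ 508.9 -366.7] z 116.2
jar 448 rect c [ 505.9 -243.6] size [41.7 40.3] ang 63.6 mean [ 505.2 -250.6] z 117.7
man 324 rect c [ 447.3 -306.3] size [30.  30.1] ang 17.9 mean [ 447.6 -310.5] z 115.3
```

View pics/top4.png

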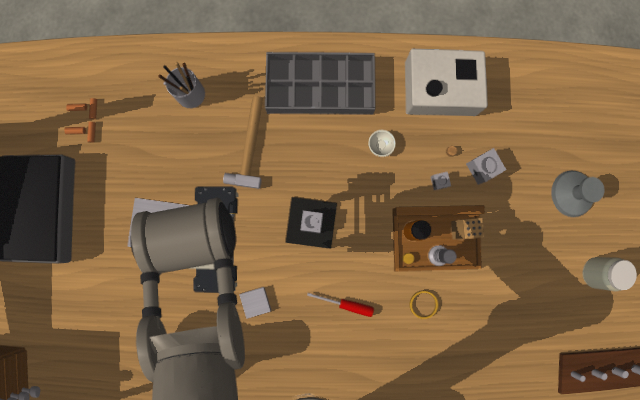

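View pics/side4.png

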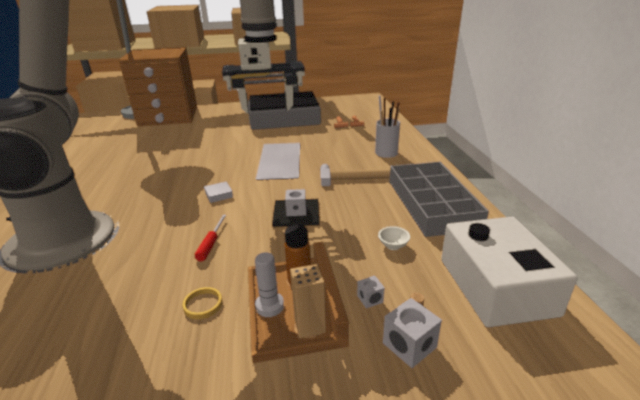

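The doming block is centred on the pad at (312,222). The jar (420,230), bur block (470,228) and mandrel (442,255) are back upright within about 1 mm of their start positions. The dish and hammer haven't moved.

```bash
python3 -c "
from cell import *
print(hand_in())"
```

```text
the job is handed in; nothing more can be done
None
```

The job is done and handed in: the doming block is centred on the rubber pad to within about 1 mm, the jar, bur block and mandrel are back upright within about 1 mm of where they stood, and the dish and hammer were not touched (about 70 s of the 141 s used).

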